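# Sort the offcuts by length on the sorting board

## Robot

A 6-joint arm with a two-finger parallel gripper is mounted at the origin on the work surface; the furniture and walls round the work are solid. World frame = base frame: x ahead of the robot, y to its left, z up, the work surface at z = 0. Lengths are in m, angles in rad, forces in N, time in s.
With the tool pointing down it reaches from about 0.425 to 0.95 m from the base axis. Payload 14.7 kg.
Tool frame: the origin (TCP) lies at the very end of the fingers, on their centre line; the grasp point (between the pads) lies ctrl.pinch_z behind it (ctrl.pinch_z is the distance from the TCP to the grasp point, in m); z points along the fingers, y is the line along which they close (so a half turn about z gives the same grasp; the last joint's range is limited). The gripper opens to 85 mm and grips with 20 to 120 N. Pads are 22 mm wide; open, the fingers measure 114 mm over their backs; the gripper's body (76 mm by 85 mm) begins 54 mm behind the grasp point. The pads swing forward as they close: fully open they stand 13 mm farther back than shut.
Start: joints at [1.106, 0.48, 1.596, -0, 1.065, -0.047], TCP at [0.264, 0.594, 0.208] pointing down, gripper open.
Joint ranges: [-2.75, 2.75], [-0.82, 2.05], [0.23, 2.67], [-1.56, 4.7], [0.09, 2.69], [-2.92, 2.92]. Speed limits (rad/s): [1.89, 1.89, 2.39, 3.01, 3.01, 3.01].

## Interface

Orientations are given as a unit quaternion [w, x, y, z].
In Python, from rig import ctrl gives the robot as it stands.
- The arm moves only by the shell command python3 -m creep 'ROWS' [FORCE]. ROWS is JSON, a list of rows, each a list of 5 numbers: the opening in per cent of the stroke, from 0 (shut) to 100 (fully open), then the shift along the tool's x, y, z in m, then the turn about the tool's z in degrees. A call has 1 to 12 rows; each row shifts and turns the commanded pose from where the row before left it, along the tool's axes as they then stand; what a row does not reach is not made up. A row lasts 1/10 s, in which the tool goes at most 50 mm and 8.59 degrees, less where a joint would pass 70% of its speed; a pose out of reach is approached as far as the arm can. A call is refused whole if a number of a shift passes 0.05 or a number of a turn 8.59, either way. A call with a gripper value outside its range is refused whole. The fingers move at their own pace and stop on an object; FORCE is the grip in N (left out, the last holds). Time passes only in rows, so rows that do not move let the fingers close. It gives the time, the measured TCP pose, the force, the opening and the grip force at its end, in the units of the state.
- ctrl.state(): the state, without advancing time (a new reading comes with each control period).
- ctrl.grab_frame(name): name is "scene" or "side" or "wrist"; returns the picture (480x640x3 uint8, blue, green, red); there is no depth.
- ctrl.camera_params(name): a dict with "fx", "fy", "cx", "cy" (pixels), "rvec" (rotation vector, rad) and "tvec" (3), from world to camera coordinates, as OpenCV has them. Camera axes: x right, y down, z forward; pixel columns grow to the right and rows downward; lengths in m; the calibration is good to about 2 mm. A picture is of the moment at which its call begins: read the wrist's pose just before it. camera_params takes no time and is no camera call; for the wrist camera it gives the pose at the moment of the call.
- ctrl.hand_in(): hands the job in; it is judged then, once.
The state is a dict: "t": time; "joint_positions": joint angles; "dq": joint speeds; "effort": joint torques, N m; "ee_pos": TCP position; "tool_rot": TCP orientation; "wrist_force": force on the tool from outside, world axes, zero at the start; "torque": the same for the moment, N m; "opening": finger opening in m; "grasp_force": force on a finger pad.
Only numpy, scipy, OpenCV 4.12 (cv2) and the standard library are available. Lean on these libraries where they do the work, as an engineer would, in place of code of your own. Each camera call takes 0.05 s, during which the arm holds its last target. There are 200 camera calls.

## Task

Sort the four loose wooden offcuts by length on the sorting board: the shortest on the cork pad next to the round dark steel disc, then ever longer ones along the row, the longest on the pad farthest from the disc. Lay each one centred on its pad, flat on the same face it lies on now, with its long side square across the board (at right angles to the row, along the dark lines).

Things in the scene. Friction and masses are not known exactly. Their poses are not given: they have to be found in the camera images.
- offcut_60: loose rectangular wooden offcut, pale wood, the stubbiest: 60 mm long (its y axis), 45 mm wide (its x axis), 45 mm high (z up). Origin: centre of its underside. Lies flat on the bench; its place and yaw vary.
- offcut_85: loose rectangular wooden offcut, pale wood: 85 mm long (its y axis), 40 mm wide (its x axis), 30 mm high (z up). Origin: centre of its underside. Lies flat on the bench; its place and yaw vary.
- offcut_120: loose rectangular wooden offcut, mid-brown wood, flat and wide: 120 mm long (its y axis), 45 mm wide (its x axis), 22 mm high (z up). Origin: centre of its underside. Lies flat on the bench; its place and yaw vary.
- offcut_170: loose rectangular wooden offcut, reddish-brown wood, a slim bar: 170 mm long (its y axis), 30 mm wide (its x axis), 20 mm high (z up). Origin: centre of its underside. Lies flat on the bench; its place and yaw vary.
- pad_a: one of four equal cork pads fixed on the sorting board, 60 mm (its x axis, along the board's short side) by 50 mm (y, along the row), 2 mm thick; origin at the centre of its underside, on the board's top, so its upper face is 17 mm above the bench. The four stand in one straight row along the board, 80 mm from centre to centre; which pad is which in the row changes from start to start.
- pad_b: one of four equal cork pads fixed on the sorting board, 60 mm (its x axis, along the board's short side) by 50 mm (y, along the row), 2 mm thick; origin at the centre of its underside, on the board's top, so its upper face is 17 mm above the bench. The four stand in one straight row along the board, 80 mm from centre to centre; which pad is which in the row changes from start to start.
- pad_c: one of four equal cork pads fixed on the sorting board, 60 mm (its x axis, along the board's short side) by 50 mm (y, along the row), 2 mm thick; origin at the centre of its underside, on the board's top, so its upper face is 17 mm above the bench. The four stand in one straight row along the board, 80 mm from centre to centre; which pad is which in the row changes from start to start.
- pad_d: one of four equal cork pads fixed on the sorting board, 60 mm (its x axis, along the board's short side) by 50 mm (y, along the row), 2 mm thick; origin at the centre of its underside, on the board's top, so its upper face is 17 mm above the bench. The four stand in one straight row along the board, 80 mm from centre to centre; which pad is which in the row changes from start to start.
- start_disc: flat round dark steel disc, 24 mm across and 2 mm thick, fixed on the board's top in line with the row of pads, beyond one end of it, 40 mm from the centre of the pad next to it; it marks the start of the row. Origin: centre of its underside. It may be at either end (two small steel screw heads are at the other).
- sorting_board: fixed plywood board lying on the bench, 200 mm (x) by 360 mm (y, along the row of pads), 15 mm thick, with a dark line across it through each pad; origin at the centre of its underside. Its place and yaw vary.
Not all that is in view belongs to the job. What is shaped like the offcut_60 but red is not meant.

How it is judged:
At the end, for the whole second after the job is handed in: Each offcut lies at rest on its own pad, its centre within 15 mm of the pad's centre, flat (within 0.12 rad), its length within 0.2 rad of the board's short side, in the order 60, 85, 120, 170 mm counted from the round dark steel disc ((horizontal distance between offcut_60 and pad_a below 0.015 m or horizontal distance between offcut_60 and pad_b below 0.015 m or horizontal distance between offcut_60 and pad_c below 0.015 m or horizontal distance between offcut_60 and pad_d below 0.015 m) and horizontal distance between offcut_60 and start_disc between 0 and 0.08 m and z of offcut_60 in the frame of sorting_board between 0.012 and 0.022 m and angle between each of offcut_60, offcut_85, offcut_120, offcut_170's own z axis and vertical below 0.12 rad and angle between the y axis of each of offcut_60, offcut_85, offcut_120, offcut_170 and the x axis of sorting_board, either way round below 0.2 rad and linear speed of each of offcut_60, offcut_85, offcut_120, offcut_170 below 0.02 m/s and (horizontal distance between offcut_85 and pad_a below 0.015 m or horizontal distance between offcut_85 and pad_b below 0.015 m or horizontal distance between offcut_85 and pad_c below 0.015 m or horizontal distance between offcut_85 and pad_d below 0.015 m) and horizontal distance between offcut_85 and start_disc between 0.08 and 0.16 m and z of offcut_85 in the frame of sorting_board between 0.012 and 0.022 m and (horizontal distance between offcut_120 and pad_a below 0.015 m or horizontal distance between offcut_120 and pad_b below 0.015 m or horizontal distance between offcut_120 and pad_c below 0.015 m or horizontal distance between offcut_120 and pad_d below 0.015 m) and horizontal distance between offcut_120 and start_disc between 0.16 and 0.24 m and z of offcut_120 in the frame of sorting_board between 0.012 and 0.022 m and (horizontal distance between offcut_170 and pad_a below 0.015 m or horizontal distance between offcut_170 and pad_b below 0.015 m or horizontal distance between offcut_170 and pad_c below 0.015 m or horizontal distance between offcut_170 and pad_d below 0.015 m) and horizontal distance between offcut_170 and start_disc between 0.24 and 0.32 m and z of offcut_170 in the frame of sorting_board between 0.012 and 0.022 m); the robot touches nothing.
It also fails if it takes over 96 s, if anything falls off the work surface, if the arm or the gripper's body presses on something with over 40 N, if the wrist force passes 120 N, or if a joint passes its speed limit or range.

## Working session

There is one attempt and no reset: what is moved stays moved. The work goes in short steps, Python scripts to look and compute and a shell command to move; the robot and the scene stay as the last step left them, time stands still between calls to the robot, and variables do not carry over. Pictures are saved under pics/ and viewed, at most 14 in all, crops included, and the job is handed in when it is done.

```bash
mkdir -p pics; ls; python3 - <<'E'
from rig import ctrl
import cv2
s=ctrl.state();print(s,ctrl.pinch_z)
for n in("scene","side"):
    cv2.imwrite(f"pics/{n}0.png",ctrl.grab_frame(n));print(ctrl.camera_params(n))
E
```

```text
pics
{'t': 0.0, 'joint_positions': array([ 1.10641902e+00,  4.80830004e-01,  1.59688657e+00,  5.46122155e-06,
        1.06509415e+00, -4.66086906e-02]), 'dq': array([ 0.0005387 ,  0.000145  ,  0.00158717, -0.00019528, -0.00114385,
        0.00137771]), 'effort': array([-2.10728118e-03, -9.50664282e+01, -4.30162561e+01, -1.46935363e-04,
        1.28349673e-02, -6.21398868e-06]), 'ee_pos': array([0.26350296, 0.59370429, 0.20756886]), 'tool_rot': array([-1.56227728e-04,  2.07369844e-01,  9.78262427e-01, -5.88663079e-04]), 'wrist_force': array([ 0.01925452, -0.91242679, -0.02160604]), 'torque': array([-0.01516117,  0.03315535, -0.01960344]), 'grasp_force': 0.0, 'opening': 0.08537431125520294} 0.0187
{'fx': 593.7275607287955, 'fy': 593.7275607287955, 'cx': 321.2405397052775, 'cy': 229.84885601520327, 'rvec': array([ 2.33415815, -0.69192574,  0.25833354]), 'tvec': array([-0.46744795,  0.2718665 ,  1.24242602])}
{'fx': 506.69625915215784, 'fy': 506.69625915215784, 'cx': 319.999699144215, 'cy': 234.38815303534722, 'rvec': array([ 0.06108237,  2.74178692, -1.45749753]), 'tvec': array([0.57331355, 0.02432496, 1.21297547])}
```

View pics/scene0.png

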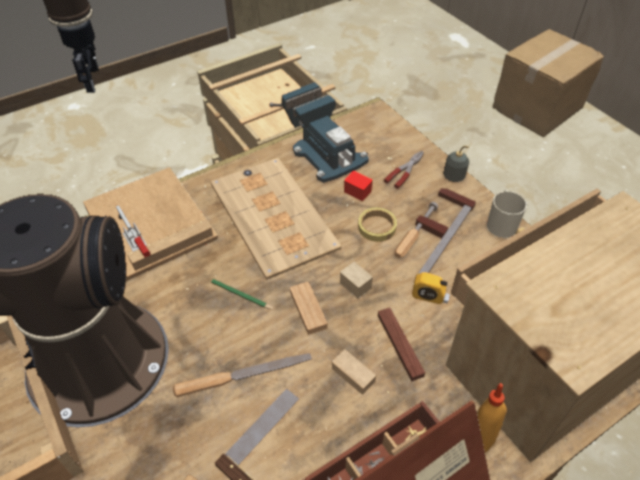

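View pics/side0.png

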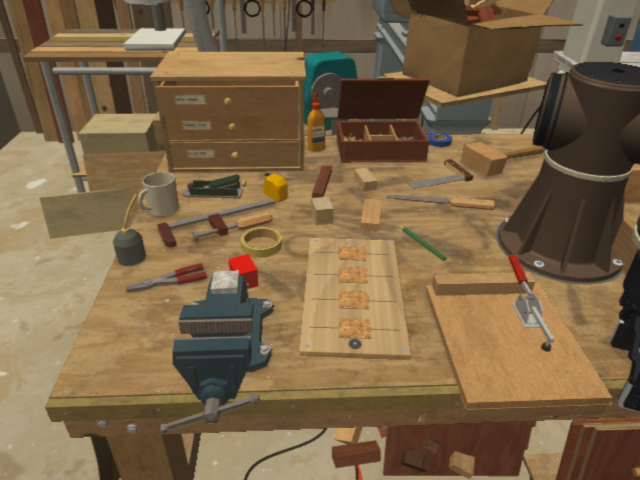

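The scene view shows the board, with the disc at (248,172) and the pads running to (293,243). The 60 is at (356,278), the 85 at (354,370), the 120 at (308,306) and the 170 at (400,343). In the side view, the disc is at (355,344) and the pads at (352,253) to (355,328). The vise stands beside the disc end.

```bash
cat > h.py <<'E'
from rig import ctrl
import numpy as np, cv2
from scipy.spatial.transform import Rotation as R
def ray(P,px,z):
    M=R.from_rotvec(P["rvec"]).as_matrix(); px=np.atleast_2d(px).astype(float)
    d=np.c_[(px[:,0]-P["cx"])/P["fx"],(px[:,1]-P["cy"])/P["fy"],np.ones(len(px))]@M
    c=-M.T@P["tvec"]; return (c+d*((z-c[2])/d[:,2])[:,None])
def proj(P,X): return cv2.projectPoints(np.atleast_2d(X).astype(float),P["rvec"],P["tvec"],np.array([[P["fx"],0,P["cx"]],[0,P["fy"],P["cy"]],[0,0,1]]),None)[0].reshape(-1,2)
def tool():
    s=ctrl.state(); q=s["tool_rot"]; return s["ee_pos"],R.from_quat(np.r_[q[1:],q[0]]).as_matrix()
def go(x,y,z,ydeg=None):
    "shift in tool axes, turn deg so that tool y lies along world direction ydeg (mod 180)"
    p,M=tool(); d=M.T@(np.array([x,y,z])-p); a=np.degrees(np.arctan2(M[1,1],M[0,1]))
    t=0 if ydeg is None else -((ydeg-a+90)%180-90)
    print("tool shift mm",np.round(d*1000,1),"turn",round(t,1),"tool y now",round(a,1),"q6",round(ctrl.state()["joint_positions"][5],2))
def snap(n,f):
    P=ctrl.camera_params(n); I=ctrl.grab_frame(n); cv2.imwrite("pics/"+f,I); np.save("pics/P.npy",P,allow_pickle=True); return P,I
E
python3 - <<'E'
from h import *
np.set_printoptions(precision=3,suppress=True)
A,B=[ctrl.camera_params(n) for n in("scene","side")]
for k,a,b,z in [("disc",(248,172),(355,344),.017),("p1",(253,182),(354,328),.017),("p4",(293,243),(352,253),.017),("60",(356,272),(322,204),.045),("85",(355,366),(366,173),.03),("120",(308,304),(371,208),.022),("170",(400,341),(322,175),.02),
 ("170e1",(384,313),(316,192),.02),("170e2",(415,374),(325,168),.02),("120e1",(298,285),(376,201),.022),("120e2",(317,327),(370,225),.022)]:
    print(k,ray(A,a,z)[0],ray(B,b,z)[0])
P=ctrl.camera_params("wrist");M=R.from_rotvec(P["rvec"]).as_matrix();print(P,-M.T@P["tvec"],M); print(tool())
E
```

```text
disc [0.529 0.318 0.017] [0.528 0.318 0.017]
p1 [0.522 0.277 0.017] [0.525 0.278 0.017]
p4 [0.501 0.038 0.017] [0.504 0.041 0.017]
60 [ 0.564 -0.133  0.045] [ 0.563 -0.131  0.045]
85 [ 0.432 -0.318  0.03 ] [ 0.426 -0.326  0.03 ]
120 [ 0.435 -0.134  0.022] [ 0.436 -0.146  0.022]
170 [ 0.548 -0.318  0.02 ] [ 0.551 -0.336  0.02 ]
170e1 [ 0.562 -0.243  0.02 ] [ 0.573 -0.237  0.02 ]
170e2 [ 0.527 -0.394  0.02 ] [ 0.54 -0.38  0.02]
120e1 [ 0.444 -0.078  0.022] [ 0.418 -0.181  0.022]
120e2 [ 0.42  -0.195  0.022] [ 0.449 -0.066  0.022]
{'fx': 412.009208422739, 'fy': 412.009208422739, 'cx': 324.8490196006718, 'cy': 239.70184467241978, 'rvec': array([-2.419, -1.574, -0.234]), 'tvec': array([-0.649, -0.038,  0.38 ])} [0.195 0.623 0.375] [[ 0.405  0.914  0.001]
 [ 0.875 -0.388  0.29 ]
 [ 0.266 -0.117 -0.957]]
(array([0.264, 0.594, 0.208]), array([[-0.914,  0.406, -0.   ],
       [ 0.406,  0.914, -0.001],
       [ 0.   , -0.001, -1.   ]]))
```

```bash
python3 -m creep '[[100,0,0,-0.02,-8],[100,0,0,-0.02,-8],[100,0,0,-0.01,-2.7]]'; python3 -c "
from h import *
go(.45,.16,.26,84.7)"
```

```text
t: 0.4
ee_pos: [0.2639, 0.5944, 0.2595]
tool_rot: [0.0, 0.043, 0.999, 0.0]
wrist_force: [0.3, 0.0, 0.0]
opening: 0.0856
grasp_force: 0.0
tool shift mm [-222.7 -416.9   -0.8] turn 0.4 tool y now 85.1 q6 -0.38
```

```bash
python3 -m creep '[[100,-0.025,-0.046,0,0],[100,-0.025,-0.046,0,0],[100,-0.025,-0.046,0,0],[100,-0.025,-0.046,0,0],[100,-0.025,-0.046,0,0],[100,-0.025,-0.046,0,0],[100,-0.025,-0.046,0,0],[100,-0.025,-0.046,0,0],[100,-0.023,-0.046,0,0.4],[100,0,0,0,0],[100,0,0,0,0]]'; python3 -c "
from h import *
snap('wrist','w1.png')
go(.42,-.22,.26,84.7)"
```

```text
t: 1.5
ee_pos: [0.4403, 0.179, 0.2581]
tool_rot: [-0.0, 0.051, 0.999, 0.0]
wrist_force: [-0.5, 0.8, 0.2]
opening: 0.0854
grasp_force: 0.0
tool shift mm [ -20. -400.   -2.] turn -0.4 tool y now 84.3 q6 -1.15
```

View pics/w1.png

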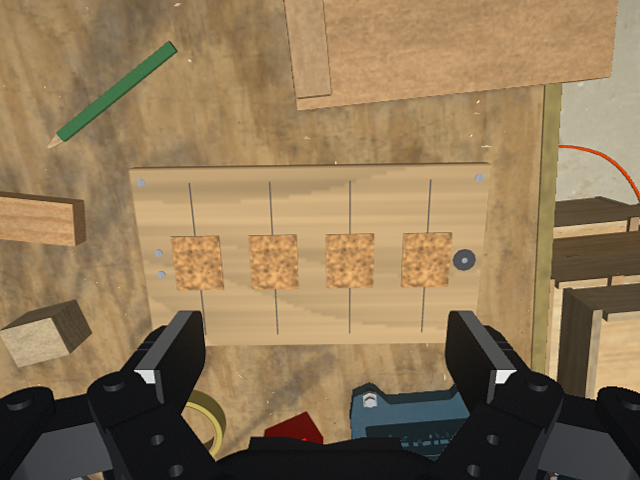

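The wrist view shows the pads centred at about (197,263), (273,262), (350,261) and (427,260). The disc is at (464,260), and the vise shows at the bottom around (410,420).

```bash
cat >> h.py <<'E'
def rects(I,lo,hi,amin,roi=None):
    m=cv2.inRange(cv2.cvtColor(I,cv2.COLOR_BGR2HSV),lo,hi)
    if roi: k=np.zeros_like(m);x0,y0,x1,y1=roi;k[y0:y1,x0:x1]=255;m&=k
    m=cv2.morphologyEx(m,cv2.MORPH_CLOSE,np.ones((5,5)));m=cv2.morphologyEx(m,cv2.MORPH_OPEN,np.ones((5,5)))
    return [c for c in cv2.findContours(m,cv2.RETR_EXTERNAL,cv2.CHAIN_APPROX_NONE)[0] if cv2.contourArea(c)>amin]
def wrect(P,c,z):
    (x,y),(w,h),a=cv2.minAreaRect((ray(P,c.reshape(-1,2),z)[:,:2]*1000).astype(np.float32))
    if w<h: w,h,a=h,w,a+90
    return np.round([x,y,w,h,(a+90)%180-90],1)  # mm, long axis angle
E
python3 - <<'E'
from h import *
P=np.load("pics/P.npy",allow_pickle=True).item();I=cv2.imread("pics/w1.png")
hsv=cv2.cvtColor(I,cv2.COLOR_BGR2HSV);print(np.median(hsv[240:285,180:215].reshape(-1,3),0),np.median(hsv[300:335,210:265].reshape(-1,3),0))
for c in rects(I,(5,120,120),(16,255,255),800,(140,200,480,310)): print(wrect(P,c,.017))
d=ray(P,[(464,260)],.017)[0];print(d)
E
python3 -m creep '[[100,-0.003,-0.04,0,-0.4],[100,-0.003,-0.04,0,0],[100,-0.003,-0.04,0,0],[100,-0.003,-0.04,0,0],[100,-0.003,-0.04,0,0],[100,-0.002,-0.04,0,0],[100,-0.002,-0.04,0,0],[100,-0.002,-0.04,0,0],[100,-0.002,-0.04,0,0],[100,0,-0.04,0,0],[100,0,0,0,0],[100,0,0,0,0]]'; python3 -c "
from h import *
snap('wrist','w2.png')"
```

```text
[ 16. 135. 199.] [ 18.  99. 195.]
[501.4  37.1  59.8  50.1  -5.1]
[508.3 117.   59.3  50.   -5.8]
[515.3 197.2  59.2  49.8  -5.8]
[522.3 276.8  59.2  50.2  -5.6]
[0.52633843 0.31694851 0.017     ]
t: 2.75
ee_pos: [0.4264, -0.2196, 0.2579]
tool_rot: [-0.0, 0.046, 0.999, 0.0]
wrist_force: [0.4, 1.0, -0.9]
opening: 0.0854
grasp_force: 0.0
```

View pics/w2.png

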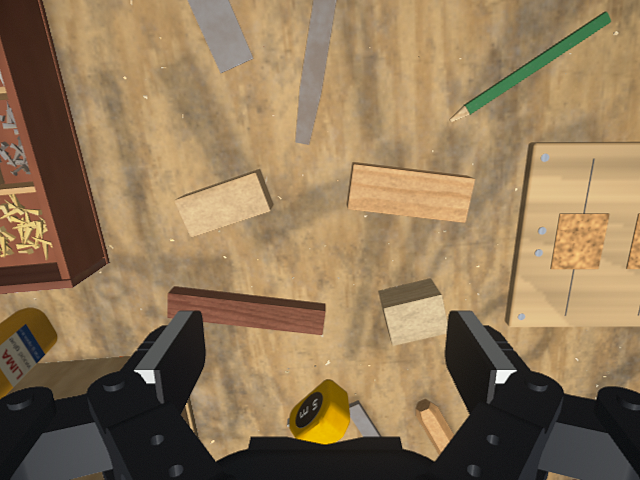

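The 85 is at about (224,205), the 120 at (411,193), the 170 at (247,311) and the 60 at (414,315). I'll enlarge the view to read off the corners.

```bash
python3 -c "
import cv2
I=cv2.imread('pics/w2.png')[150:360,150:490]
cv2.imwrite('pics/w2c.png',cv2.resize(I,None,fx=2.35,fy=2.35,interpolation=cv2.INTER_CUBIC))"
```

```text
(no output)
```

View pics/w2c.png

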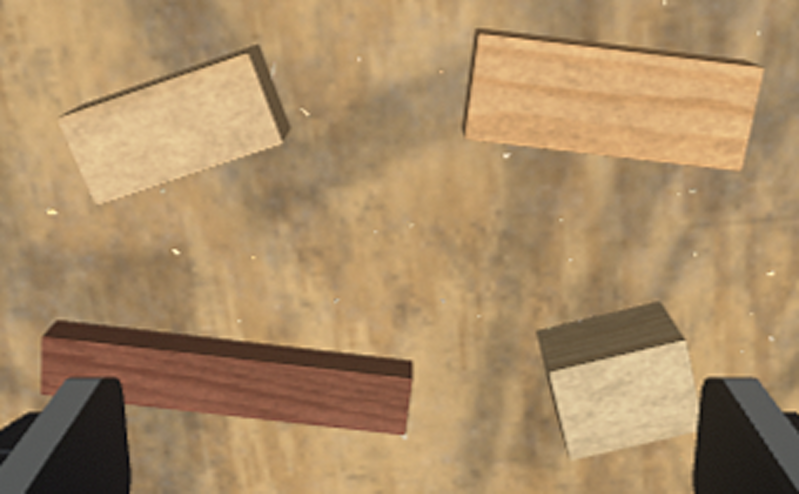

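The crop shows all four top faces clearly. The 85 is at about (173,130), the 120 at (613,103), the 170 at (226,385) and the 60 at (626,400).

```bash
python3 - <<'E'
from h import *
P=np.load("pics/P.npy",allow_pickle=True).item()
for k,z,c in [("85",.03,[(61,116),(250,55),(284,143),(98,205)]),("120",.022,[(478,34),(764,68),(743,171),(465,137)]),("170",.02,[(43,336),(412,377),(405,434),(41,394)]),("60",.045,[(550,371),(686,341),(697,431),(570,459)])]:
    print(k,wrect(P,np.array(c)/2.35+150,z),ray(P,np.array(c)/2.35+150,z).mean(0)*1000)
go(.558,-.137,.12,-5)
E
```

```text
85 [ 427.5 -319.8   84.5   40.2  -76.6] [ 427.84228863 -319.48771882   30.        ]
120 [ 434.9 -135.1  121.2   44.5   78.1] [ 434.65121695 -135.10969928   22.        ]
170 [ 550.9 -316.8  170.    29.7   77.7] [ 550.95803854 -316.76902228   20.        ]
60 [ 562.1 -137.7   59.3   44.4  -81.5] [ 562.04405002 -138.14959205   45.        ]
tool shift mm [-123.7   93.4  137.9] turn 89.8 tool y now 84.8 q6 -2.02
```

```bash
python3 -m creep '[[100,0,0,0,8.5],[100,0,0,0,8.5],[100,0,0,0.015,8.5],[100,0,0,0.015,8.5],[100,0,0,0.015,8.5],[100,0,0,0.015,8.5],[100,0,0,0.015,8.5],[100,0,0,0.015,8.5],[100,0,0,0.015,8.3],[100,0,0,0,0],[100,0,0,0,0]]'; python3 -c "
from h import *
go(.562,-.138,.12,8.5)
P=np.load('pics/P.npy',allow_pickle=True)"
```

```text
t: 3.9
ee_pos: [0.4264, -0.2191, 0.1534]
tool_rot: [-0.0, 0.651, 0.759, 0.0]
wrist_force: [0.1, -0.5, 0.3]
opening: 0.0853
grasp_force: 0.0
tool shift mm [ 59.3 146.4  33.4] turn 0.3 tool y now 8.8 q6 -0.69
```

```bash
python3 -m creep '[[100,0.01,0.0245,0.0,0.3],[100,0.01,0.0245,0.005,0],[100,0.01,0.0245,0.005,0],[100,0.01,0.0245,0.005,0],[100,0.01,0.0245,0.01,0],[100,0.01,0.0245,0.01,0],[100,0,0,0,0],[100,0,0,0,0]]'; python3 -c "
from h import *
go(.562,-.138,.008,8.5)
P,I=snap('wrist','w3.png');print(proj(P,[(.562,-.138,.045)]))"
```

```text
t: 4.7
ee_pos: [0.5632, -0.1392, 0.1187]
tool_rot: [0.0, 0.653, 0.757, -0.0]
wrist_force: [-0.1, -0.3, -0.5]
opening: 0.0856
grasp_force: 0.0
tool shift mm [  1.4  -1.  110.7] turn -0.1 tool y now 8.4 q6 -0.44
[[324.10331884 238.09532161]]
```

View pics/w3.png

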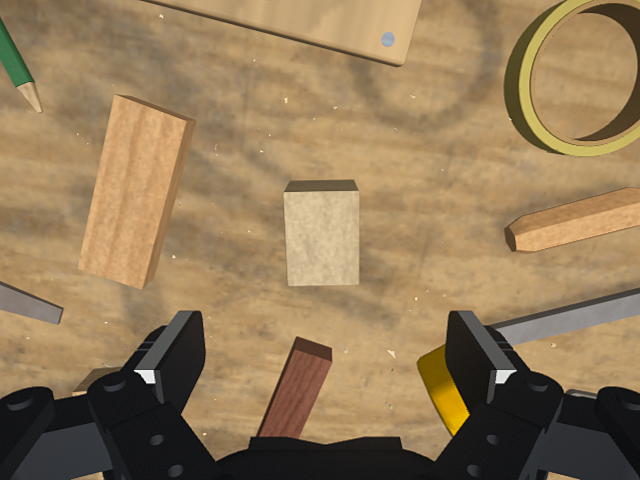

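The top face of the 60 is centred at (322,238), as predicted, and squared up to the fingers.

```bash
python3 -m creep '[[100,0.001,-0.001,0.03,0],[100,0,0,0.03,0],[100,0,0,0.03,0],[100,0,0,0.02,0],[100,0,0,0,0],[30,0,0,0,0],[30,0,0,0,0],[30,0,0,0,0],[30,0,0,0,0],[30,0,0,0,0],[30,0,0,0,0]]' 50
```

```text
t: 5.85
ee_pos: [0.5628, -0.1395, 0.0099]
tool_rot: [0.001, 0.655, 0.756, 0.0]
wrist_force: [-2.9, -1.2, 12.3]
opening: 0.0438
grasp_force: 49.7
```

```bash
python3 -m creep '[[30,0,0,-0.03,0],[30,0,0,-0.04,0],[30,0,0,-0.04,-8.5],[30,0,0,-0.01,-8.5],[30,0,0,0,-8.5],[30,0,0,0,-8.5],[30,0,0,0,-8.5],[30,0,0,0,-8.5],[30,0,0,0,-8.5],[30,0,0,0,-8.5],[30,0,0,0,-8.5],[30,0,0,0,0]]'; python3 -c "
from h import *
go(.5223,.2768,.13,85)"
```

```text
t: 7.05
ee_pos: [0.5621, -0.1391, 0.129]
tool_rot: [0.001, 0.045, 0.999, -0.0]
wrist_force: [-0.2, -0.4, -1.0]
opening: 0.0432
grasp_force: 52.5
tool shift mm [ 77.  410.7  -1.1] turn -0.2 tool y now 84.8 q6 -1.78
```

```bash
python3 -m creep '[[30,0.008,0.042,0,-0.2],[30,0.008,0.042,0,0],[30,0.008,0.042,0,0],[30,0.008,0.042,0,0],[30,0.008,0.042,0,0],[30,0.008,0.042,0,0],[30,0.008,0.042,0,0],[30,0.008,0.042,0,0],[30,0.007,0.042,0,0],[30,0.006,0.033,0,0],[30,0,0,0,0],[30,0,0,0,0]]'; python3 -c "
from h import *
snap('wrist','w4.png')
go(.5223,.2768,.028,85)"
```

```text
t: 8.25
ee_pos: [0.5219, 0.2778, 0.1285]
tool_rot: [0.0, 0.046, 0.999, 0.0]
wrist_force: [-0.3, 0.1, -0.4]
opening: 0.0435
grasp_force: 52.5
tool shift mm [-3.000e-01 -1.000e-01  1.005e+02] turn -0.3 tool y now 84.7 q6 -1.04
```

View pics/w4.png

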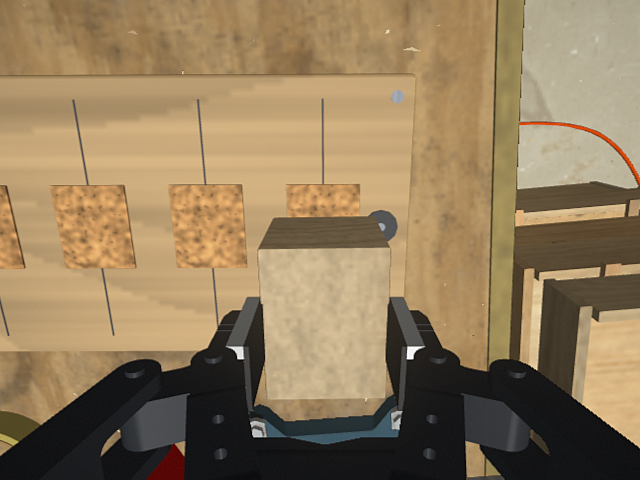

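The block is held square over the last pad, which is at (323,200) beside the disc at (382,224). Part of the vise shows at (320,425).

```bash
python3 - <<'E'
from h import *
P=np.load("pics/P.npy",allow_pickle=True).item()
print(ray(P,[(260,248),(390,248),(388,398),(269,398)],.164).mean(0),tool()[0])
print(ray(P,[(323,410)],.03),ray(P,[(323,410)],.06))
I,Q=ctrl.grab_frame("side"),ctrl.camera_params("side"); print(proj(Q,[(.5223,.2768,.06)]));cv2.imwrite("pics/s4.png",I[150:430,150:480])
E
```

```text
[0.52005624 0.27791236 0.164     ] [0.52202404 0.2769681  0.12847759]
[[0.66455041 0.26278163 0.03      ]] [[0.64003379 0.26513488 0.06      ]]
[[356.63349228 310.39057634]]
```

View pics/s4.png

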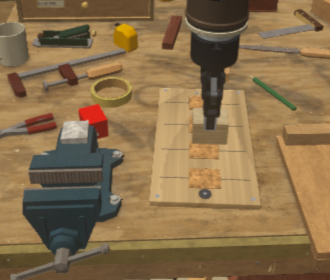

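The side view shows the arm over the board with clear space to the vise.

```bash
python3 -m creep '[[30,-0.002,0,0.03,-0.3],[30,0,0,0.03,0],[30,0,0,0.025,0],[30,0,0,0.01,0],[30,0,0,0.004,0],[30,0,0,0.002,0],[30,0,0,0,0],[65,0,0,0,0],[65,0,0,0,0],[65,0,0,0,0],[65,0,0,0,0]]'; python3 -m creep '[[65,0,0,-0.01,0],[65,0,0,-0.03,0],[70,0,0,-0.04,0],[100,0,0,-0.04,0],[100,0,0,-0.02,0],[100,0,0,0,0]]';  python3 -c "
from h import *
go(.4277,-.3197,.17,13.4)"
```

```text
t: 9.45
ee_pos: [0.5243, 0.2771, 0.0275]
tool_rot: [0.0, 0.042, 0.999, 0.0]
wrist_force: [1.0, 0.4, -0.2]
opening: 0.0552
grasp_force: 0.0
t: 10.05
ee_pos: [0.526, 0.2778, 0.1713]
tool_rot: [0.003, 0.042, 0.999, 0.001]
wrist_force: [0.5, -0.5, 0.2]
opening: 0.0855
grasp_force: 0.0
tool shift mm [  47.5 -603.7   -0.7] turn 71.8 tool y now 85.2 q6 -1.05
```

```bash
python3 -m creep '[[100,0.003,-0.05,0,0],[100,0.004,-0.05,0,0],[100,0.004,-0.05,0,0],[100,0.004,-0.05,0,0],[100,0.004,-0.05,0,0],[100,0.004,-0.05,0,0],[100,0.004,-0.05,0,0],[100,0.004,-0.05,0,0],[100,0.004,-0.05,0,0],[100,0.004,-0.05,0,0],[100,0.004,-0.05,0,0],[100,0.004,-0.05,0,0]]';python3 -m creep '[[100,0,0,0,8],[100,0,0,0,8],[100,0,0,0,8],[100,0,0,0,8],[100,0,0,0,8],[100,0,0,0,8],[100,0,0,0,8],[100,0,0,0,8],[100,0,0,0,7.8],[100,0,0,0,0]]';  python3 -c "
from h import *
go(.4277,-.3197,.06,13.4)"
```

```text
t: 11.25
ee_pos: [0.4259, -0.3169, 0.167]
tool_rot: [-0.0, 0.042, 0.999, 0.0]
wrist_force: [1.0, 0.7, 0.0]
opening: 0.0854
grasp_force: 0.0
t: 12.25
ee_pos: [0.4267, -0.3148, 0.1669]
tool_rot: [-0.0, 0.621, 0.784, 0.0]
wrist_force: [-0.2, 0.3, 0.4]
opening: 0.0855
grasp_force: 0.0
tool shift mm [-5.100e+00 -1.000e-01  1.069e+02] turn -0.2 tool y now 13.2 q6 -0.92
```

```bash
python3 -m creep '[[100,-0.005,0,0.04,0],[100,0,0,0.04,0],[100,0,0,0.04,0],[100,0,0,0.03,0],[100,0,0,0.011,0],[100,0,0,0,0],[30,0,0,0,0],[30,0,0,0,0],[30,0,0,0,0],[30,0,0,0,0],[30,0,0,0,0],[30,0,0,0,0]]' 50;python3 -m creep '[[30,0,0,0,0],[30,0,0,-0.03,0],[30,0,0,-0.04,0],[30,0,0,-0.04,-8],[30,0,0,-0.01,-8],[30,0,0,0,-8],[30,0,0,0,-8],[30,0,0,0,-8],[30,0,0,0,-8],[30,0,0,0,-8],[30,0,0,0,-8],[30,0,0,0,-7.5]]';python3 -c "
from h import *
go(.5153,.1972,.13,85)"
```

```text
t: 13.45
ee_pos: [0.4285, -0.3202, 0.0068]
tool_rot: [0.0, 0.62, 0.785, -0.0]
wrist_force: [-0.7, -0.5, 8.9]
opening: 0.0256
grasp_force: 4.4
t: 14.65
ee_pos: [0.4281, -0.3199, 0.1263]
tool_rot: [0.0, 0.042, 0.999, 0.0]
wrist_force: [1.0, -0.8, 0.1]
opening: 0.0257
grasp_force: 0.0
tool shift mm [-43.5 522.6  -3.7] turn 0.2 tool y now 85.2 q6 -2.19
```

```bash
python3 -c "
from h import *
P,I=snap('wrist','w5.png');print(proj(P,[(.4277,-.3197,.03)]))"
```

```text
[[326.02311759 231.21970275]]
```

View pics/w5.png

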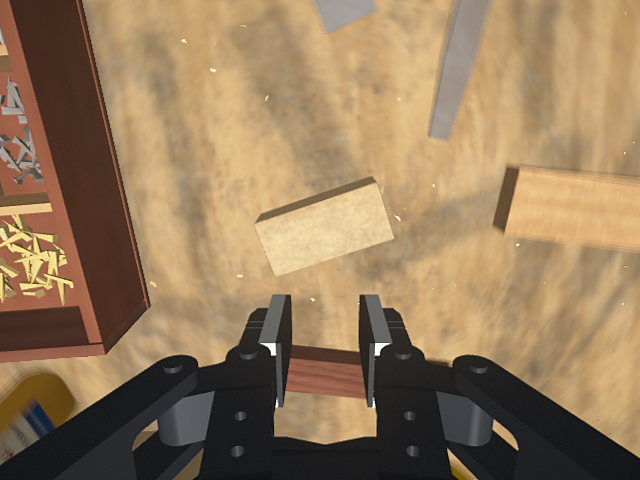

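The 85 lies at (325,228), where it was before, so the fingers closed above it. I'll go lower.

```bash
python3 - <<'E'
from h import *
P=np.load("pics/P.npy",allow_pickle=True).item()
print(wrect(P,np.array([(256,223),(377,183),(394,238),(277,276)]),.03))
E
python3 -m creep '[[100,0,0,0,8],[100,0,0,0,8],[100,0,0,0,8],[100,0,0,0,8],[100,0,0,0,8],[100,0,0,0,8],[100,0,0,0,8],[100,0,0,0,8],[100,0,0,0,7.5],[100,0,0,0,0]]';  python3 -c "
from h import *
go(.4277,-.3197,.0,13.4)"
```

```text
[ 427.2 -320.2   83.6   39.6  -75.8]
t: 15.7
ee_pos: [0.4281, -0.3199, 0.1263]
tool_rot: [-0.0, 0.622, 0.783, -0.0]
wrist_force: [0.4, 0.8, 1.0]
opening: 0.0853
grasp_force: 0.0
tool shift mm [  0.3  -0.4 126.3] turn -0.3 tool y now 13.1 q6 -0.93
```

```bash
python3 -m creep '[[100,0,0,0.04,-0.3],[100,0,0,0.04,0],[100,0,0,0.03,0],[100,0,0,0.014,0],[100,0,0,0,0],[100,0,0,0,0],[30,0,0,0,0],[30,0,0,0,0]]' 50;python3 -m creep '[[30,0,0,0,0],[30,0,0,0,0],[30,0,0,0,0],[30,0,0,0,0]]';python3 -c "
from h import *
I=ctrl.grab_frame('side');P=ctrl.camera_params('side');u,v=proj(P,[(.43,-.32,.03)])[0].astype(int);cv2.imwrite('pics/s6.png',cv2.resize(I[v-50:v+40,u-60:u+60],None,fx=5,fy=5))"
```

```text
t: 16.5
ee_pos: [0.429, -0.3206, 0.0035]
tool_rot: [0.001, 0.618, 0.786, -0.0]
wrist_force: [-0.4, 0.5, -0.6]
opening: 0.0592
grasp_force: 0.0
t: 16.9
ee_pos: [0.4287, -0.3203, 0.0034]
tool_rot: [0.001, 0.618, 0.786, -0.0]
wrist_force: [-2.2, 2.5, 17.3]
opening: 0.0376
grasp_force: 48.1
```

```bash
python3 -m creep '[[30,0,0,0,0],[30,0,0,-0.03,0],[30,0,0,-0.04,0],[30,0,0,-0.04,-8],[30,0,0,-0.02,-8],[30,0,0,0,-8],[30,0,0,0,-8],[30,0,0,0,-8],[30,0,0,0,-8],[30,0,0,0,-8],[30,0,0,0,-8],[30,0,0,0,-7.5]]';python3 -c "
from h import *
go(.5153,.1972,.13,85)"
```

```text
t: 18.15
ee_pos: [0.4281, -0.3199, 0.1325]
tool_rot: [0.0, 0.039, 0.999, -0.0]
wrist_force: [-0.6, -0.5, -0.3]
opening: 0.0372
grasp_force: 50.1
tool shift mm [-46.3 522.3   2.4] turn 0.5 tool y now 85.5 q6 -2.19
```

```bash
python3 -m creep '[[30,-0.004,0.046,0,0.5],[30,-0.004,0.048,0,0],[30,-0.004,0.048,0,0],[30,-0.004,0.048,0,0],[30,-0.004,0.048,0,0],[30,-0.004,0.048,0,0],[30,-0.004,0.048,0,0],[30,-0.004,0.048,0,0],[30,-0.004,0.048,0,0],[30,-0.005,0.048,0,0],[30,-0.005,0.044,0,0],[30,0,0,0,0]]'; python3 -m creep '[[30,0,0,0,0]]'; python3 -c "
from h import *
P,I=snap('wrist','w7.png')
go(.5153,.1972,.021,85)"
```

```text
t: 19.35
ee_pos: [0.5233, 0.2004, 0.1327]
tool_rot: [0.001, 0.045, 0.999, 0.001]
wrist_force: [0.7, -0.0, -0.8]
opening: 0.0372
grasp_force: 50.2
t: 19.45
ee_pos: [0.5218, 0.1965, 0.1322]
tool_rot: [-0.0, 0.045, 0.999, -0.0]
wrist_force: [-0.8, -0.6, -1.1]
opening: 0.0368
grasp_force: 50.2
tool shift mm [  6.4   1.2 111.2] turn -0.3 tool y now 84.7 q6 -1.17
```

View pics/w7.png

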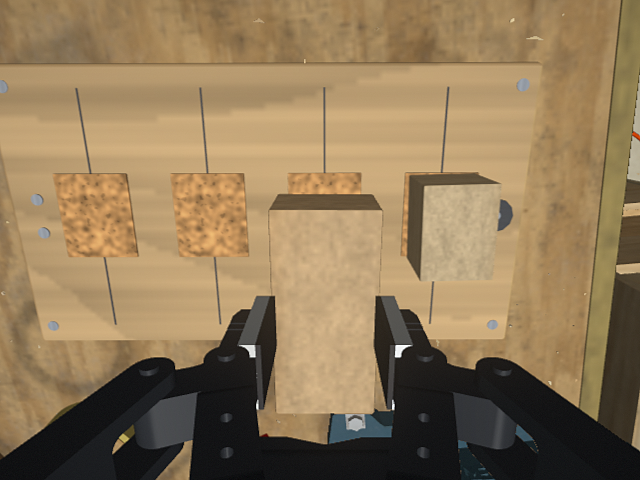

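The 60 stands on its pad by the disc, with its top face at (458,231). The 85 is held square at (326,310).

```bash
python3 - <<'E'
from h import *
P=np.load("pics/P.npy",allow_pickle=True).item()
print(wrect(P,np.array([(419,185),(501,183),(493,275),(419,281)]),.062))
print(wrect(P,np.array([(270,209),(382,209),(373,413),(278,413)]),.159),tool()[0])
E
```

```text
[521.8 276.2  60.   47.3  -1.4]
[521.2 196.1  85.1  39.   -5.2] [0.5216426  0.19544995 0.13215225]
```

```bash
python3 -m creep '[[30,0.006,0.001,0.03,-0.3],[30,0,0,0.03,0],[30,0,0,0.03,0],[30,0,0,0.015,0],[30,0,0,0.005,0],[30,0,0,0.0015,0],[30,0,0,0,0],[60,0,0,0,0],[60,0,0,0,0],[60,0,0,0,0],[60,0,0,0,0]]'; python3 -m creep '[[60,0,0,-0.01,0],[60,0,0,-0.03,0],[60,0,0,-0.04,0],[100,0,0,-0.03,0],[100,0,0,-0.02,0],[100,0,0,0,0],[100,0,0,0,0]]';  python3 -c "
from h import *
go(.4349,-.1351,.15,-11.9)"
```

```text
t: 20.6
ee_pos: [0.5165, 0.1972, 0.021]
tool_rot: [0.0, 0.044, 0.999, 0.0]
wrist_force: [-0.3, -0.6, 0.1]
opening: 0.0515
grasp_force: 0.0
t: 21.3
ee_pos: [0.5164, 0.1972, 0.1514]
tool_rot: [0.001, 0.044, 0.999, 0.0]
wrist_force: [0.4, -0.3, 0.4]
opening: 0.0855
grasp_force: 0.0
tool shift mm [  52.  -338.1    1.2] turn -83.1 tool y now 85.0 q6 -1.17
```

```bash
python3 - <<'E'
from h import *
P=np.load("pics/P.npy",allow_pickle=True).item()
R_=R.from_euler('z',84.7,degrees=True).as_matrix(); p=np.array([.5217,.196,.1322])
y=R_@[1,0,0]; x=np.array([-y[1],y[0],0])
for h in (0,.006,.012,.02,.03): print(h,[proj(P,[p-s*y*.0186+w*x+[0,0,h]])[0].round() for s,w in((1,.011),(-1,.011),(1,-.011))])
E
python3 -m creep '[[100,0.0065,-0.042,0,0],[100,0.0065,-0.042,0,0],[100,0.0065,-0.042,0,0],[100,0.0065,-0.042,0,0],[100,0.0065,-0.042,0,0],[100,0.0065,-0.042,0,0],[100,0.0065,-0.042,0,0],[100,0.0065,-0.044,0,0],[100,0,0,0,0],[100,0,0,0,0]]'; python3 -m creep '[[100,0,0,0,8.1],[100,0,0,0,8.1],[100,0,0,0,8.1],[100,0,0,0,8.1],[100,0,0,0,8.1],[100,0,0,0,8.1],[100,0,0,0,8.1],[100,0,0,0,8.1],[100,0,0,0,8.1],[100,0,0,0,8.1],[100,0,0,0,8.1],[100,0,0,0,7.8]]';python3 -c "
from h import *
go(.4349,-.1351,.00,-11.9)"
```

```text
0 [array([283., 268.]), array([368., 268.]), array([284., 314.])]
0.006 [array([281., 273.]), array([370., 273.]), array([283., 320.])]
0.012 [array([280., 278.]), array([372., 278.]), array([281., 327.])]
0.02 [array([278., 286.]), array([374., 286.]), array([279., 337.])]
0.03 [array([275., 297.]), array([377., 297.]), array([276., 350.])]
t: 22.3
ee_pos: [0.4339, -0.1357, 0.15]
tool_rot: [-0.001, 0.045, 0.999, 0.0]
wrist_force: [0.3, -0.1, -0.2]
opening: 0.0851
grasp_force: 0.0
t: 23.5
ee_pos: [0.4347, -0.1335, 0.1502]
tool_rot: [-0.001, 0.778, 0.628, -0.0]
wrist_force: [-0.1, 0.9, 0.3]
opening: 0.0854
grasp_force: 0.0
tool shift mm [ -1.6   0.7 150.2] turn -0.3 tool y now -12.2 q6 -0.15
```

Both the picture and the miss put the pad tips about 20 mm above the nominal TCP when half open. I'll pre-close, then step down while watching the force.

```bash
python3 -m creep '[[64,-0.0015,0.001,0.04,-0.3],[64,0,0,0.04,0],[64,0,0,0.03,0],[64,0,0,0,0],[64,0,0,0.02,0],[64,0,0,0.01,0],[64,0,0,0.01,0],[64,0,0,0,0],[64,0,0,0,0]]' 60; for i in 1 2 ; do python3 -m creep '[[64,0,0,0.003,0],[64,0,0,0,0]]' | egrep 'ee_pos|force|open'; done
```

```text
t: 24.4
ee_pos: [0.4356, -0.1366, 0.0012]
tool_rot: [0.0, 0.775, 0.632, 0.0]
wrist_force: [0.8, -0.2, 0.1]
opening: 0.0547
grasp_force: 0.0
ee_pos: [0.4357, -0.1368, -0.002]
wrist_force: [-0.3, -0.1, -0.4]
opening: 0.0546
grasp_force: 0.0
ee_pos: [0.4354, -0.1367, -0.0054]
wrist_force: [0.5, -0.7, -0.1]
opening: 0.0543
grasp_force: 0.0
```

```bash
for i in 1 2 3; do python3 -m creep '[[64,0,0,0.002,0],[64,0,0,0,0]]' | egrep 'ee_pos|wrist'; done
```

```text
ee_pos: [0.4354, -0.1367, -0.0075]
wrist_force: [0.4, -0.4, 0.3]
ee_pos: [0.4354, -0.1366, -0.0095]
wrist_force: [0.2, 1.2, 0.1]
ee_pos: [0.4354, -0.1367, -0.0115]
wrist_force: [0.4, -0.2, -0.6]
```

```bash
python3 -m creep '[[35,0,0,0,0],[35,0,0,0,0],[35,0,0,0,0],[35,0,0,0,0],[35,0,0,0,0]]' 50
```

```text
t: 25.9
ee_pos: [0.4354, -0.1367, -0.011]
tool_rot: [0.0, 0.775, 0.632, 0.0]
wrist_force: [-1.2, 0.4, 7.5]
opening: 0.0433
grasp_force: 49.9
```

```bash
python3 -m creep '[[35,0,0,-0.03,0],[35,0,0,-0.04,0],[35,0,0,-0.04,0],[35,0,0,-0.03,-8],[35,0,0,0,-8],[35,0,0,0,-8],[35,0,0,0,-8],[35,0,0,0,-8],[35,0,0,0,-8],[35,0,0,0,-8]]'; python3 -m creep '[[35,0,0,0,-8],[35,0,0,0,-8],[35,0,0,0,-8],[35,0,0,0,-8],[35,0,0,0,-8],[35,0,0,0,0]]'; python3 -c "
from h import *
go(.5083,.117,.13,85)"
```

```text
t: 26.9
ee_pos: [0.4352, -0.1366, 0.1287]
tool_rot: [-0.0, 0.385, 0.923, -0.0]
wrist_force: [0.4, 0.4, -1.4]
opening: 0.0433
grasp_force: 52.5
t: 27.5
ee_pos: [0.4353, -0.1366, 0.1287]
tool_rot: [-0.0, 0.048, 0.999, 0.0]
wrist_force: [0.1, -0.4, -0.7]
opening: 0.0435
grasp_force: 52.4
tool shift mm [-48.5 259.4  -1.3] turn -0.5 tool y now 84.5 q6 -1.85
```

```bash
python3 -m creep '[[35,-0.008,0.043,0,-0.5],[35,-0.008,0.043,0,0],[35,-0.008,0.043,0,0],[35,-0.008,0.043,0,0],[35,-0.008,0.043,0,0],[35,-0.008,0.043,0,0],[35,0,0,0,0],[35,0,0,0,0]]'; python3 -c "
from h import *
P,I=snap('wrist','w8.png')
go(.5083,.117,.0065,85)"
```

```text
t: 28.3
ee_pos: [0.5064, 0.1168, 0.1285]
tool_rot: [-0.0, 0.046, 0.999, -0.0]
wrist_force: [-0.4, -0.8, -1.2]
opening: 0.0432
grasp_force: 52.5
tool shift mm [ -2.1   1.4 121.9] turn -0.2 tool y now 84.8 q6 -1.31
```

View pics/w8.png

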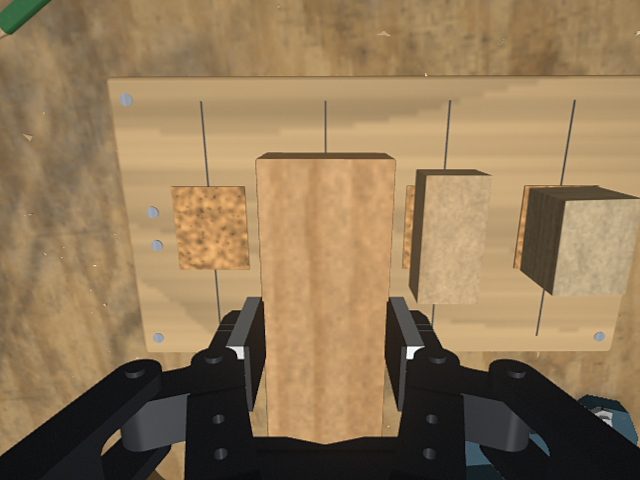

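The 120 is held square, its near top edge at row 158. The 85 stands on its pad at (450,238) and the 60 at (588,245).

```bash
python3 - <<'E'
from h import *
P=np.load("pics/P.npy",allow_pickle=True).item()
print(wrect(P,np.array([(416,173),(492,177),(479,304),(411,300)]),.047))
e=ray(P,np.array([(257,158),(396,158)]),.1615).mean(0);print(e, e+.06*np.r_[np.cos(np.radians(-5.2)),np.sin(np.radians(-5.2)),0])
E
python3 -m creep '[[35,-0.002,0.001,0.03,-0.2],[35,0,0,0.03,0],[35,0,0,0.03,0],[35,0,0,0.02,0],[35,0,0,0.008,0],[35,0,0,0.0035,0],[35,0,0,0,0],[35,0,0,0,0]]'
```

```text
[515.7 194.   87.2  46.   -4.3]
[0.44545091 0.12203034 0.1615    ] [0.50520397 0.11659239 0.1615    ]
t: 29.15
ee_pos: [0.5094, 0.1166, 0.0081]
tool_rot: [0.001, 0.043, 0.999, 0.0]
wrist_force: [-0.5, -0.5, -1.6]
opening: 0.0433
grasp_force: 52.4
```

```bash
python3 -m creep '[[35,0,0,0.0015,0],[35,0,0,0,0],[62,0,0,0,0],[62,0,0,0,0],[62,0,0,0,0],[62,0,0,-0.01,0],[62,0,0,-0.03,0],[62,0,0,-0.04,0],[100,0,0,-0.04,0],[100,0,0,-0.02,0],[100,0,0,0,0],[100,0,0,0,0]]'; python3 -c "
from h import *
go(.5509,-.3168,.15,-12.3)"
```

```text
t: 30.35
ee_pos: [0.509, 0.1167, 0.1464]
tool_rot: [0.001, 0.043, 0.999, 0.0]
wrist_force: [-0.6, -1.0, 0.2]
opening: 0.0855
grasp_force: 0.0
tool shift mm [ -79.1 -428.3   -3.6] turn -82.6 tool y now 85.1 q6 -1.32
```

```bash
python3 -m creep '[[100,-0.008,-0.043,0,0],[100,-0.008,-0.043,0,0],[100,-0.008,-0.043,0,0],[100,-0.008,-0.043,0,0],[100,-0.008,-0.043,0,0],[100,-0.008,-0.043,0,0],[100,-0.008,-0.043,0,0],[100,-0.008,-0.043,0,0],[100,-0.008,-0.043,0,0],[100,-0.007,-0.041,0,0],[100,0,0,0,0]]'; python3 -m creep '[[100,0,0,0,8.1],[100,0,0,0,8.1],[100,0,0,0,8.1],[100,0,0,0,8.1],[100,0,0,0,8.1],[100,0,0,0,8.1],[100,0,0,0,8.1],[100,0,0,0,8.1],[100,0,0,0,8.1],[100,0,0,0,8.1],[100,0,0,0,8.1],[100,0,0,0,8.3]]';python3 -c "
from h import *
P,I=snap('wrist','w9.png');print(proj(P,[(.5509,-.3168,.02)]))
go(.5509,-.3168,.00,-12.3)"
```

```text
t: 31.45
ee_pos: [0.5503, -0.3211, 0.1442]
tool_rot: [-0.0, 0.045, 0.999, -0.0]
wrist_force: [0.5, 0.0, -0.3]
opening: 0.0852
grasp_force: 0.0
t: 32.65
ee_pos: [0.5499, -0.3156, 0.1443]
tool_rot: [-0.001, 0.781, 0.625, -0.0]
wrist_force: [-0.1, 0.5, 0.3]
opening: 0.0853
grasp_force: 0.0
[[327.3753511  221.36950668]]
tool shift mm [ -1.1   1.5 144.3] turn -0.9 tool y now -13.2 q6 -0.34
```

View pics/w9.png

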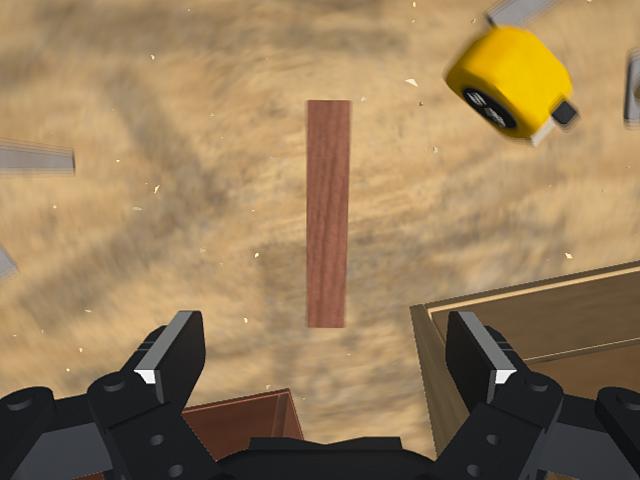

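The 170 is at (328,214), square to the fingers. The cabinet corner at (412,305) is close by, so I'll check clearance before going down.

```bash
python3 - <<'E'
from h import *
np.set_printoptions(precision=3,suppress=True)
A=ctrl.camera_params("scene");P=np.load("pics/P.npy",allow_pickle=True).item()
print(ray(A,(448,372),0))
for z in (0,.1,.13,.16,.2): print(z,ray(A,(458,268),z)[0],ray(P,(412,305),z)[0])
print(ray(P,[(306,100),(350,100),(345,327),(307,327)],.02).mean(0))
E
```

```text
[[ 0.595 -0.421  0.   ]]
0 [ 0.794 -0.228  0.   ] [ 0.603 -0.407  0.   ]
0.1 [ 0.728 -0.277  0.1  ] [ 0.591 -0.355  0.1  ]
0.13 [ 0.708 -0.292  0.13 ] [ 0.587 -0.339  0.13 ]
0.16 [ 0.688 -0.307  0.16 ] [ 0.584 -0.324  0.16 ]
0.2 [ 0.661 -0.326  0.2  ] [ 0.579 -0.303  0.2  ]
[ 0.55  -0.318  0.02 ]
```

The cabinet foot corner is at about (0.60, -0.41), some 50 mm beyond the gripper body, so the way down is clear.

```bash
python3 -m creep '[[55,-0.001,0.001,0.04,-0.9],[55,0,0,0.04,0],[55,0,0,0.03,0],[55,0,0,0,0],[55,0,0,0.02,0],[55,0,0,0.012,0],[55,0,0,0,0],[55,0,0,0,0]]' 60|egrep 'ee_pos|wrist|open'; for i in 1 2 3 4 ; do python3 -m creep '[[55,0,0,0.0035,0],[55,0,0,0,0]]' | egrep 'ee_pos|wrist'; done
```

```text
ee_pos: [0.5517, -0.3178, 0.0045]
wrist_force: [0.3, 0.1, 0.0]
opening: 0.0466
ee_pos: [0.5517, -0.3179, 0.0007]
wrist_force: [0.0, 0.5, 0.5]
ee_pos: [0.5513, -0.3177, -0.0035]
wrist_force: [-0.3, 0.2, -0.8]
ee_pos: [0.5512, -0.3176, -0.0072]
wrist_force: [-1.0, -0.1, -1.0]
ee_pos: [0.5512, -0.3176, -0.0108]
wrist_force: [-0.6, 0.4, 0.5]
```

```bash
python3 -m creep '[[55,0,0,0.002,0],[15,0,0,0,0],[15,0,0,0,0],[15,0,0,0,0],[15,0,0,0,0],[15,0,0,0,0],[15,0,0,0,0]]' 60
```

```text
t: 35.0
ee_pos: [0.5516, -0.3178, -0.0121]
tool_rot: [0.0, 0.774, 0.633, 0.0]
wrist_force: [-0.0, 0.4, 5.7]
opening: 0.0283
grasp_force: 59.8
```

Gripped. Next: lift, turn and carry it over.

```bash
python3 -m creep '[[15,0,0,-0.03,0],[15,0,0,-0.04,0],[15,0,0,-0.04,0],[15,0,0,-0.03,0],[15,0,0.0,0,0],[15,0,0,0,0]]'; python3 -c "
from h import *
go(.5014,.0371,.13,85)"
```

```text
t: 35.6
ee_pos: [0.5516, -0.3178, 0.1281]
tool_rot: [0.001, 0.774, 0.633, 0.0]
wrist_force: [0.5, -0.1, -0.7]
opening: 0.0281
grasp_force: 59.4
tool shift mm [ 337.9 -119.6   -2.2] turn 83.6 tool y now -11.4 q6 -0.37
```

```bash
python3 -m creep '[[15,0.042,-0.015,0,0],[15,0.042,-0.015,0,0],[15,0.042,-0.015,0,0],[15,0.042,-0.015,0,0],[15,0.042,-0.015,0,0],[15,0.042,-0.015,0,0],[15,0.042,-0.015,0,0],[15,0.042,-0.015,0,0],[15,0,0,0,0],[15,0,0,0,0]]'; python3 -m creep '[[15,0,0,0,-8],[15,0,0,0,-8],[15,0,0,0,-8],[15,0,0,0,-8],[15,0,0,0,-8],[15,0,0,0,-8],[15,0,0,0,-8],[15,0,0,0,-8],[15,0,0,0,-8],[15,0,0,0,-8],[15,0,0,0,-8],[15,0,0,0,-8.4]]'; python3 -m creep '[[15,0,0,0,0],[15,0,0,0,0]]';python3 -c "
from h import *
P,I=snap('wrist','w10.png')
go(.5014,.0371,.006,85)"
```

```text
t: 36.6
ee_pos: [0.4995, 0.0364, 0.1266]
tool_rot: [-0.001, 0.773, 0.634, -0.001]
wrist_force: [-0.4, -0.9, 0.2]
opening: 0.0281
grasp_force: 59.4
t: 37.8
ee_pos: [0.5002, 0.034, 0.1269]
tool_rot: [-0.001, 0.042, 0.999, -0.0]
wrist_force: [-0.3, 0.2, -1.5]
opening: 0.0279
grasp_force: 59.5
t: 38.0
ee_pos: [0.5003, 0.0346, 0.1272]
tool_rot: [-0.0, 0.047, 0.999, -0.0]
wrist_force: [0.5, -0.1, 0.2]
opening: 0.0278
grasp_force: 59.5
tool shift mm [ -0.9   2.5 121.3] turn -0.3 tool y now 84.7 q6 -1.47
```

View pics/w10.png

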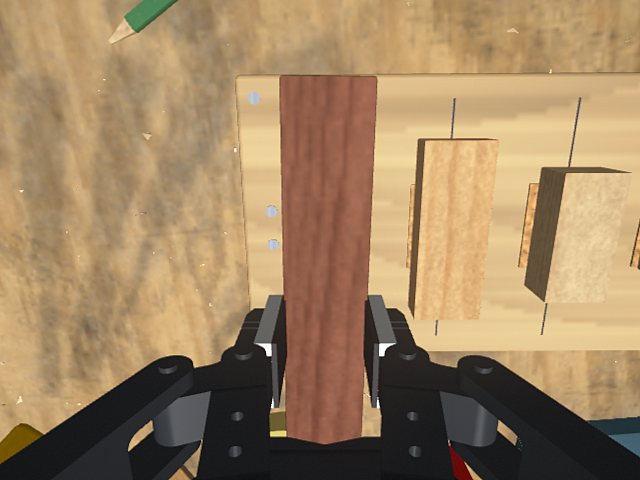

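The 170 is held with its near edge at row 76, columns 280 to 377. The 120 sits on its pad at (455,230) and the 85 at (580,235).

```bash
python3 - <<'E'
from h import *
P=np.load("pics/P.npy",allow_pickle=True).item()
u=np.r_[np.cos(np.radians(-5.2)),np.sin(np.radians(-5.2)),0]
e=ray(P,np.array([(280,76),(377,76)]),.1595).mean(0);print(e+.085*u,tool()[0])
print(wrect(P,np.array([(417,139),(498,141),(482,320),(413,318)]),.039))
E
python3 -m creep '[[15,-0.001,0.0025,0.03,-0.3],[15,0,0,0.03,0],[15,0,0,0.03,0],[15,0,0,0.02,0],[15,0,0,0.005,0],[15,0,0,0,0]]'
```

```text
[0.49952607 0.03512784 0.1595    ] [0.50033698 0.03474812 0.12728637]
[508.  115.4 122.8  49.   -3.6]
t: 38.65
ee_pos: [0.5013, 0.0376, 0.0123]
tool_rot: [-0.001, 0.042, 0.999, -0.0]
wrist_force: [0.1, -0.3, -0.1]
opening: 0.0281
grasp_force: 59.4
```

```bash
python3 -m creep '[[15,0,0,0.004,0],[15,0,0,0.0025,0],[15,0,0,0,0],[50,0,0,0,0],[50,0,0,0,0],[50,0,0,0,0],[50,0,0,0,0],[50,0,0,-0.01,0],[50,0,0,-0.03,0],[50,0,0,-0.04,0],[50,0,0,-0.04,0],[50,0,0,-0.04,0]]'; python3 -m creep '[[50,0.03,0,-0.04,0],[50,0,0,-0.03,0],[50,0,0.04,0,0],[50,0,0.04,0,0],[50,0,0.04,0,0],[50,0,0,0,0],[50,0,0,0,0]]'; python3 -c "
from h import *
P,I=snap('wrist','w11.png')"
```

```text
t: 39.85
ee_pos: [0.5013, 0.0378, 0.1685]
tool_rot: [0.0, 0.041, 0.999, 0.0]
wrist_force: [1.8, -0.3, -0.1]
opening: 0.0425
grasp_force: 0.0
t: 40.55
ee_pos: [0.4813, 0.1605, 0.2366]
tool_rot: [0.0, 0.04, 0.999, -0.0]
wrist_force: [0.7, -0.5, -0.8]
opening: 0.0431
grasp_force: 0.0
```

View pics/w11.png

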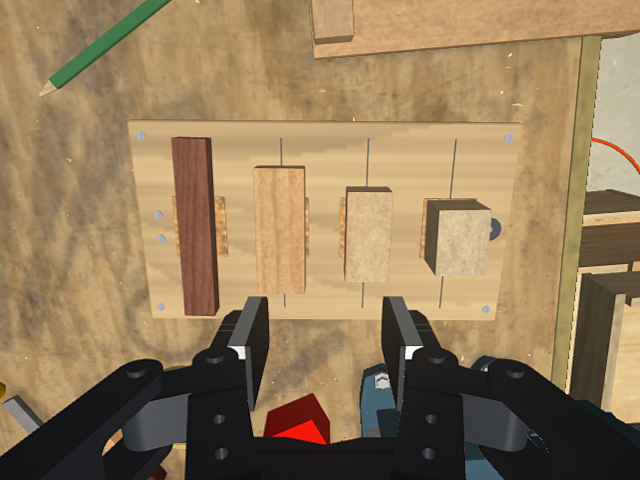

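All four lie on their pads in order: the 170 at (196,227), the 120 at (280,230), the 85 at (369,235) and the 60 at (460,243) next to the disc.

```bash
python3 - <<'E'
from h import *
P=np.load("pics/P.npy",allow_pickle=True).item()
for z,c,t in [(.037,[(172,139),(209,138),(215,315),(184,316)],(501.4,37.1)),(.039,[(254,168),(305,168),(305,293),(257,294)],(508.3,117)),(.047,[(347,192),(392,192),(390,282),(345,281)],(515.3,197.2)),(.062,[(438,209),(491,208),(486,273),(437,276)],(522.3,276.8))]:
    print(ray(P,c,z).mean(0)[:2]*1000,wrect(P,np.array(c),z),t)
print(ctrl.hand_in())
E
```

```text
[501.66365907  38.04966821] [501.8  38.4 171.9  32.   -6.8] (501.4, 37.1)
[508.27208483 116.60866862] [508.5 116.2 121.2  46.3  -5.4] (508.3, 117)
[516.71878306 196.67940078] [516.9 197.3  84.9  42.1  -4.9] (515.3, 197.2)
[522.36878667 277.03528771] [521.9 277.4  61.2  44.8  -0.8] (522.3, 276.8)
the job is handed in; nothing more can be done
None
```

The four offcuts are sorted 60, 85, 120, 170 from the steel disc, each measured within about 2 mm of its pad centre and 0.08 rad of square; the job was handed in at about 41 s, and no verdict came back.

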